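# Shut the bottle roller's guard and shift it into fast gear

## Robot

A 7-joint arm with a two-finger parallel gripper is mounted at the origin on a cart in front of the work surface, level with it; the furniture and walls round the work are solid. World frame = base frame: x ahead of the robot, y to its left, z up, the work surface at z = 0. Lengths are in m, angles in rad, forces in N, time in s.
With the tool pointing down it reaches from about 0.4 to 0.85 m from the base axis. Payload 4.5 kg.
Tool frame: the origin (TCP) lies at the very end of the fingers, on their centre line; the grasp point (between the pads) lies 19 mm behind it; z points along the fingers, y is the direction in which the jaws open and shut (so a half turn about z gives the same grasp; the last joint's range is limited). The gripper opens to 88 mm and grips with 3 to 60 N. Pads are 18 mm wide; open, the fingers measure 123 mm over their backs; the gripper's body (75 mm by 187 mm) begins 45 mm behind the grasp point.
Start: joints at [-1.089, 0.689, -0.195, 1.565, 0.157, 0.902, -0.215], TCP at [0.271, 0.563, 0.239] pointing down, gripper open.
Joint ranges: [-3.01, 3.01], [-0.46, 2.08], [-1.47, 1.51], [0.13, 2.56], [-1, 4.14], [0.04, 2.09], [-2.66, 2.66]. Speed limits (rad/s): [2.57, 2.57, 3.14, 3.14, 3.14, 3.14, 3.14].

## Interface

Orientations are given as a unit quaternion [x, y, z, w].
In Python, from plant import telemetry, imaging, r gives the robot as it stands.
- The arm moves only by the shell command python3 -m creep 'ROWS' [FORCE]. ROWS is JSON, a list of rows, each a list of 5 numbers: the closure in counts, from 0 (fully open) to 255 (shut), then the shift along the tool's x, y, z in m, then the turn about the tool's z in degrees. In form: [[fingers, x, y, z, yaw], ...]. A call has 1 to 10 rows; each row is the pose to reach, as a shift and turn from the pose commanded when the call began, along the tool's axes at that moment; what a row does not reach only later rows make up. A row lasts 1/8 s, in which the tool goes at most 62.5 mm and 10.7 degrees, less where a joint would pass 70% of its speed; a pose out of reach is approached as far as the arm can. A call with a gripper value outside its range is refused whole. The fingers move at their own pace and stop on an object; FORCE is the grip in N (left out, the last holds). Time passes only in rows, so rows that repeat a pose let the fingers close. It gives the time, the measured TCP pose, the force and the opening at its end, in the units of the state.
- telemetry.get_state(): the state, without advancing time (a new reading comes with each control period).
- imaging.snapshot(name): name is "scene" or "top"; returns a dict with "image" (400x640x3 uint8, blue, green, red), "camera_matrix" (3x3 intrinsics, pixels), "distortion" ([k1, k2, p1, p2, k3] as OpenCV has them; the pictures are not rectified), "R" (3x3) and "t" (3): a world point X has camera coordinates R X + t. Camera axes: x right, y down, z forward; pixel columns grow to the right and rows downward; lengths in m; the calibration is good to about 2 mm. A picture is of the moment at which its call begins. There is no depth.
- r.finish_job(): hands the job in, once; it reports no verdict.
Trained networks look in a picture, given as the dict that the camera call returned (one of the last four; its "shot" number tells which), for a name from the list of things; names that differ only in an ending like _2 or _b are one class to them, and where a whole thing is asked for, a point or a joint stands for the part that bears it (a point fixed in the world has none). Each returns a list of dicts, best first, with "score" (0 to 1); they miss things now and then, are a little off and sometimes report something else, mostly with a low value. They report only what shows in the picture. A call takes as long as a camera call. They do not tell look-alikes from the thing itself.
- imaging.boxes_of(picture, target): "rect" ([left, top, right, bottom] in pixels, round what is visible of it).
- imaging.trace(picture, target): "pixels" (400x640 bool, what is visible of it) and "rect" ([left, top, right, bottom] in pixels, round what is visible of it).
- imaging.place_of(picture, target): "location" ([row, column] in pixels: a listed point, or the origin of a listed thing).
The state is a dict: "clock": time; "q": joint angles; "qd": joint speeds; "joint_torque": joint torques, N m; "tool_pos": TCP position; "eef_rot": TCP orientation; "contact_force": force on the tool from outside, world axes, zero at the start; "moment": the same for the moment, N m; "opening": opening from 0.0 (shut) to 1.0 (fully open).
Only numpy, scipy, OpenCV 4.12 (cv2) and the standard library are available. Lean on these libraries where they do the work, as an engineer would, in place of code of your own. Each camera call takes 0.05 s, during which the arm holds its last target.

## Task

The bottle roller is loaded and ready to run. Swing its clear guard lid fully shut, and only then take the gear lever out of the stop slot (red dot) and guide it through the zigzag gate, all the way home into the fast slot (two black dots). The brown bottle must stay lying on the rollers, and nothing else on the bench may be knocked over.

Things in the scene. Friction and masses are not known exactly. Their poses are not given: they have to be found in the camera images.
- bottle_roller: White bench machine, 180 mm deep (its x), 380 wide (its y), top face 100 mm above the bench; fixed. Origin: centre of its underside; x to its rear (away from the robot), y to its left, z up. Left half: well with two rollers under the guard lid. Right half: bright metal gate plate with dark slots in the top face, its middle at (0, -94) mm, with the gear lever. Only lever and lid rise above the top.
- lever_knob (a point): Middle of the gear lever's orange pear-shaped knob: 29 mm thick, 58 tall, its top 24 mm above this point; stem of 8 mm below. The lever leans in all directions about a pivot at (0, -94, 15) mm of the machine, 172 mm from this point, as far as the slots of the gate plate allow (play of about 3.5 mm each way at the knob); friction holds it where it is left (1.5 to 3 N at the knob moves it).
- knob_stop (a point): Fixed point: where the knob's middle is with the lever in the stop slot, left rear (red dot on the plate); the lever starts here, within about 6 mm. From stop to fast the lever goes along the slots stop, bend_1, bend_2, bend_3, bend_4, fast, in straight legs: to the front, right, rear, right, front. Each leg ends against the end or side of a slot, and none can be cut short.
- bend_1 (a point): Fixed point: where the knob's middle is with the lever at bend 1 of the way: front end of the stop slot (cross slot to the right).
- bend_2 (a point): Fixed point: where the knob's middle is with the lever at bend 2 of the way: the cross slot meets the middle slot; the slow slot lies in front of it, the way on is to the rear.
- bend_3 (a point): Fixed point: where the knob's middle is with the lever at bend 3 of the way: rear end of the middle slot (cross slot to the right).
- bend_4 (a point): Fixed point: where the knob's middle is with the lever at bend 4 of the way: rear end of the right-hand slot, whose front end is fast.
- knob_fast (a point): Fixed point: where the knob's middle is with the lever in the fast slot, at the front end of the right-hand slot (two black dots on the plate); fully home it stands up to 3.5 mm further on.
- knob_slow (a point): Fixed point: where the knob's middle is with the lever in the slow slot (one black dot), a dead end at the front of the middle slot; not wanted.
- guard_lid (a joint): Angle of the clear lid in its aluminium frame: 0 = shut flat on the machine, larger = opened upward; starts at 0.9 to 1.35 rad. 184 mm wide, 8 thick, 150 from hinge to front edge; an 80 mm wide, 12 thick black grip strip on the edge reaches to 159. Hinge line along the machine's y through (75, 90, 105) mm. A stiff hinge (0.45 N m) holds it anywhere: 3 to 5 N at the edge shut it.
- lid_edge (a point): Middle of the lid's free front edge, half-way through its thickness, 150 mm from the hinge line.
- bottle_mid (a point): Brown screw-cap bottle, 57 mm in diameter and 112 mm long, lying on the rollers in the well along the machine's y, its cap to the left; this point is on its axis, 50 mm from its bottom; about 66 mm above the bench.
- beaker: Glass beaker, 83 mm wide, 113 mm tall, standing to the left of the machine; origin at the centre of its underside.
- wash: Wash bottle, 82 mm wide, 255 mm tall, standing to the right of the machine; origin at the centre of its underside.
Mind the look-alikes: they are no part of the job. Leave any purple look-alike of the wash alone.

How it is judged:
By the outcome, as a careful person would: the job done as asked, in the order asked, and still so for the second after the job is handed in, with the robot touching nothing.
It also fails if it takes over 61 s, if anything falls off the work surface, if the arm or the gripper's body presses on something with over 40 N, if the wrist force passes 120 N, or if a joint passes its speed limit or range.

## Working session

There is one attempt and no reset: what is moved stays moved. The work goes in short steps, Python scripts to look and compute and a shell command to move; the robot and the scene stay as the last step left them, time stands still between calls to the robot, and variables do not carry over. Pictures are saved under pics/ and viewed, and the job is handed in when it is done.

```bash
ls; mkdir -p pics; python3 - <<'E'
from plant import telemetry, imaging, r
import cv2
print(telemetry.get_state())
for n in("scene","top"):
    p=imaging.snapshot(n); cv2.imwrite(f"pics/{n}0.png",p["image"]); print(n,p["camera_matrix"],p["distortion"],p["R"],p["t"])
    for t in ["lever_knob","lid_edge","bottle_mid","bottle_roller","beaker","wash","knob_stop","guard_lid"]:
        try:
            print(t,[(round(d["score"],2),[round(float(v),1) for v in d["location"]]) for d in imaging.place_of(p,t)][:4])
        except Exception as e: print(t,e)
E
```

```text
pics
{'clock': 0.0, 'q': array([-1.08920996,  0.68994839, -0.19450316,  1.56635389,  0.15727411,
        0.90249713, -0.2151029 ]), 'qd': array([-0.00042504, -0.00166801,  0.00066274,  0.00116959,  0.0022213 ,
        0.00101712, -0.00035977]), 'joint_torque': array([-1.01631405e-03, -5.27561510e+01, -1.26675557e+00, -1.53430152e+01,
       -5.25480893e-02,  6.48927424e-03,  1.72533960e-04]), 'tool_pos': array([0.27037617, 0.56278417, 0.23792934]), 'eef_rot': array([ 2.21998793e-01,  9.75046516e-01, -8.98315541e-04, -1.41478022e-04]), 'contact_force': array([-0.27325322,  0.11106954,  0.09400856]), 'moment': array([-0.01923386,  0.02990986,  0.01560555]), 'opening': 1.0033531337471726}
scene [[368.59424822   0.         324.53567444]
 [  0.         368.59424822 199.50339056]
 [  0.           0.           1.        ]] [-0.05093482  0.          0.          0.          0.        ] [[ 0.84271668 -0.53792818  0.02149127]
 [-0.32867427 -0.54569653 -0.77083624]
 [ 0.42638225  0.64253293 -0.63667072]] [-0.48214647  0.20851378  1.25547821]
lever_knob []
lid_edge [(0.49, [135.8, 311.4]), (0.22,
[... 489 characters left out ...]
362]
 [  0.           0.           1.        ]] [-0.08296028  0.          0.          0.          0.        ] [[ 0.15994939 -0.98709126 -0.00818768]
 [-0.88732038 -0.14013814 -0.4393448 ]
 [ 0.432526    0.07753802 -0.8982812 ]] [-0.19796015  0.50677052  1.74830122]
lever_knob [(0.55, [181.5, 298.2])]
lid_edge [(0.51, [162.4, 261.4])]
bottle_mid [(0.61, [190.5, 266.0])]
bottle_roller [(0.85, [204.3, 287.1])]
beaker [(0.76, [189.9, 208.5]), (0.51, [182.8, 297.7])]
wash [(0.96, [275.2, 432.1]), (0.65, [218.1, 362.6]), (0.62, [216.9, 389.4])]
knob_stop [(0.82, [179.8, 303.3])]
guard_lid it knows: beaker, bend, bottle_mid, bottle_roller, knob_fast, knob_slow, knob_stop, lever_knob, lid_edge, wash
```

View pics/scene0.png

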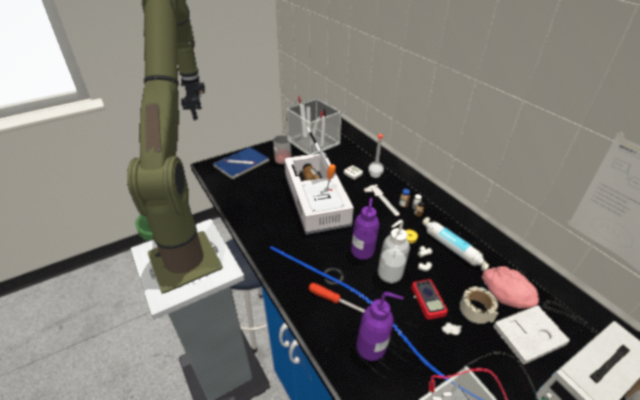

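View pics/top0.png

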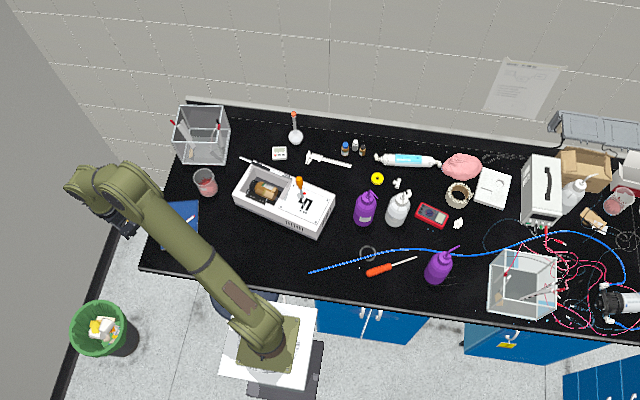

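```bash
python3 - <<'E'
import cv2
a=cv2.imread("pics/scene0.png");cv2.imwrite("pics/sc.png",cv2.resize(a[100:300,240:440],None,fx=3,fy=3,interpolation=cv2.INTER_CUBIC))
a=cv2.imread("pics/top0.png");cv2.imwrite("pics/tc.png",cv2.resize(a[130:280,200:400],None,fx=4,fy=4,interpolation=cv2.INTER_CUBIC))
E
```

```text
(no output)
```

View pics/sc.png

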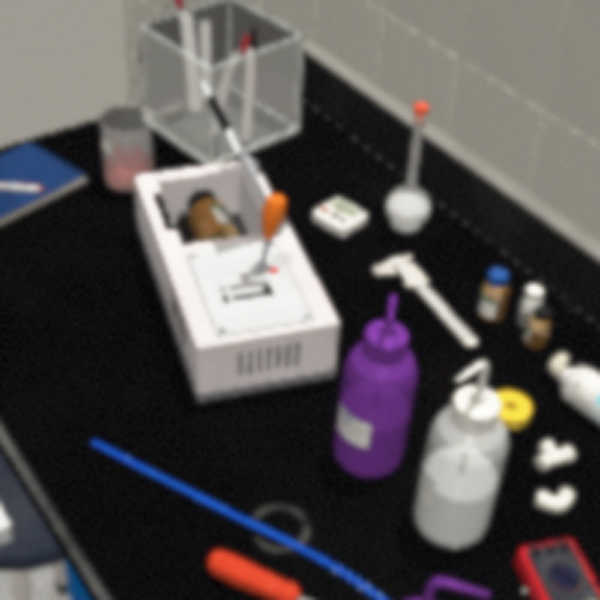

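View pics/tc.png

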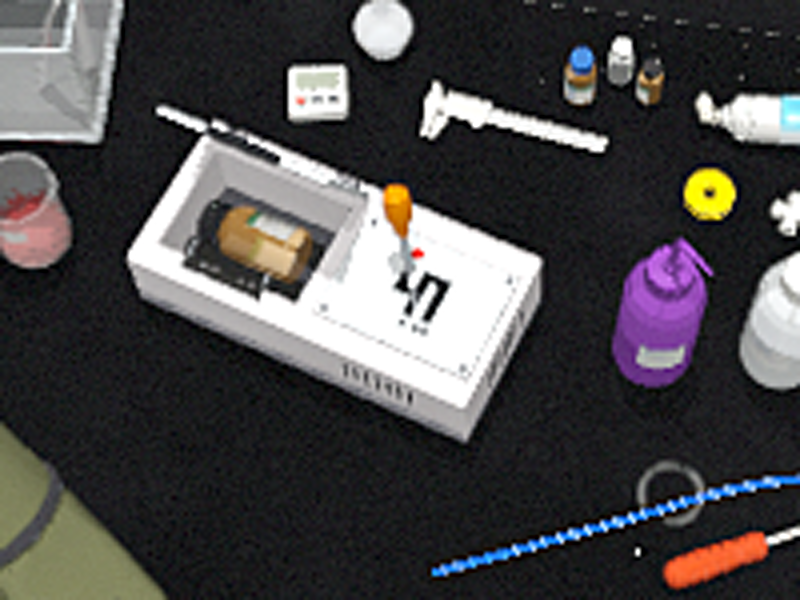

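The top image shows the machine (233–336, 165–240), the orange knob at (299,180), the lid standing open and seen edge-on from (240,157) to (290,177), and the bottle at (266,190). To the right, the purple look-alike bottle is at (365,208) and the white wash bottle at (398,208). I'll fit the machine pose next.

```bash
cat > h.py <<'E'
import numpy as np, cv2, pickle
from scipy.optimize import least_squares
def proj(p,X):
    X=np.atleast_2d(np.asarray(X,float)); rv=cv2.Rodrigues(np.asarray(p["R"]))[0]
    return cv2.projectPoints(X,rv,np.asarray(p["t"],float),np.asarray(p["camera_matrix"]),np.asarray(p["distortion"],float))[0][:,0]
def m2w(m,P):
    P=np.atleast_2d(P); c,s=np.cos(m[2]),np.sin(m[2])
    return np.c_[m[0]+c*P[:,0]-s*P[:,1], m[1]+s*P[:,0]+c*P[:,1], P[:,2]]
E
python3 - <<'E'
from h import *
from plant import imaging
ps={n:imaging.snapshot(n) for n in("scene","top")}
pickle.dump(ps,open("ps.pkl","wb"))
C=np.array([[.09,.19,.1],[-.09,.19,.1],[-.09,-.19,.1],[.09,-.19,.1]])
px={"top":[(252.5,165),(233,193.5),(316.5,232),(335.5,195.5)],"scene":[(323.3,155),(285.7,159.3),(305.7,217.3),(352.3,207.3)]}
for keys in (["top"],["scene"],["top","scene"]):
    f=lambda m:np.concatenate([(proj(ps[k],m2w(m,C))-np.array(px[k])).ravel() for k in keys])
    s=least_squares(f,[.6,.3,0],loss="soft_l1");print(keys,s.x,np.round(f(s.x),1))
    if keys[0]=="top" and len(keys)==1: m0=s.x
np.save("m.npy",s.x)
for n,p in ps.items():
    for t in["bend","knob_stop","knob_fast","knob_slow","lever_knob","lid_edge","bottle_mid"]:
        print(n,t,[(round(d["score"],2),[round(float(v),1) for v in d["location"][::-1]]) for d in imaging.place_of(p,t)][:6])
E
```

```text
['top'] [ 0.55260767  0.04230815 -0.28614642] [ 0.5 -5.  -1.9  1.4 -0.1  0.6  0.6 -0.6]
['scene'] [ 0.55159358  0.03714974 -0.28074548] [ 0.6 -1.6 -2.3 -0.2 -0.5 -0.2  1.3  1. ]
['top', 'scene'] [ 0.55228654  0.04052968 -0.28287601] [ 0.8 -4.8 -1.5  1.7  0.5  0.7  1.  -0.6  0.4 -2.  -2.4 -0.6 -0.9 -0.8
  0.8  0.5]
scene bend [(0.84, [331.9, 179.5]), (0.84, [338.9, 181.7]), (0.81, [319.4, 171.8]), (0.75, [323.1, 176.2])]
scene knob_stop [(0.78, [331.0, 170.2])]
scene knob_fast [(0.96, [316.9, 184.4])]
scene knob_slow [(0.86, [310.4, 178.8])]
scene lever_knob [(0.52, [328.9, 168.7])]
scene lid_edge [(0.68, [313.1, 135.7])]
scene bottle_mid [(0.76, [308.3, 174.4])]
top bend [(0.9, [292.2, 190.6]), (0.87, [318.5, 190.7]), (0.77, [302.9, 194.6]), (0.7, [308.9, 179.5])]
top knob_stop [(0.93, [301.1, 180.6]), (0.73, [296.0, 181.8])]
top knob_fast [(0.69, [308.7, 204.7]), (0.31, [260.6, 162.0])]
top knob_slow [(0.94, [298.5, 202.0])]
top lever_knob [(0.63, [298.9, 183.3])]
top lid_edge [(0.72, [263.1, 163.5])]
top bottle_mid [(0.86, [262.7, 192.0])]
```

```bash
cat > ov.py <<'E'
from h import *
ps=pickle.load(open("ps.pkl","rb")); m=np.load("m.npy")
C=np.array([[.09,.19,.1],[-.09,.19,.1],[-.09,-.19,.1],[.09,-.19,.1],[.09,.19,0],[-.09,.19,0],[-.09,-.19,0],[.09,-.19,0]])
for n,(x0,y0,w,hh,k) in {"top":(225,145,120,100,6),"scene":(275,105,90,130,6)}.items():
    a=cv2.resize(ps[n]["image"][y0:y0+hh,x0:x0+w],None,fx=k,fy=k,interpolation=cv2.INTER_CUBIC)
    if n=="scene": a=a[:600]
    q=proj(ps[n],m2w(m,C)); q=((q-[x0,y0]+.5)*k).astype(int)
    for i,j in [(0,1),(1,2),(2,3),(3,0),(5,6),(6,7),(1,5),(2,6),(3,7)]: cv2.line(a,tuple(map(int,q[i])),tuple(map(int,q[j])),(0,255,0),1)
    for i in range(0,w,20): cv2.putText(a,str(x0+i),(i*k,10),0,.4,(0,255,255),1)
    for i in range(0,hh,20): cv2.putText(a,str(y0+i),(0,i*k+5),0,.4,(0,255,255),1)
    import sys
    cv2.imwrite(f"pics/ov_{n}{sys.argv[1]}.png",a)
E
python3 ov.py 1
```

```text
(no output)
```

View pics/ov_top1.png

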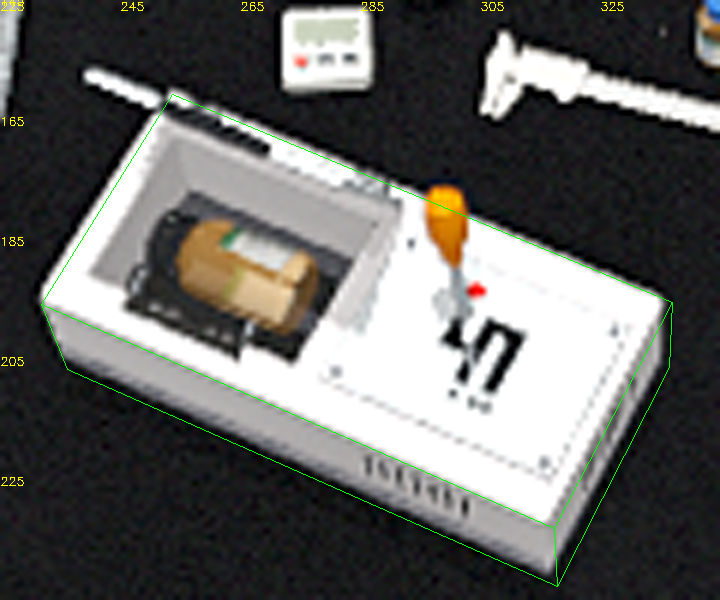

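View pics/ov_scene1.png

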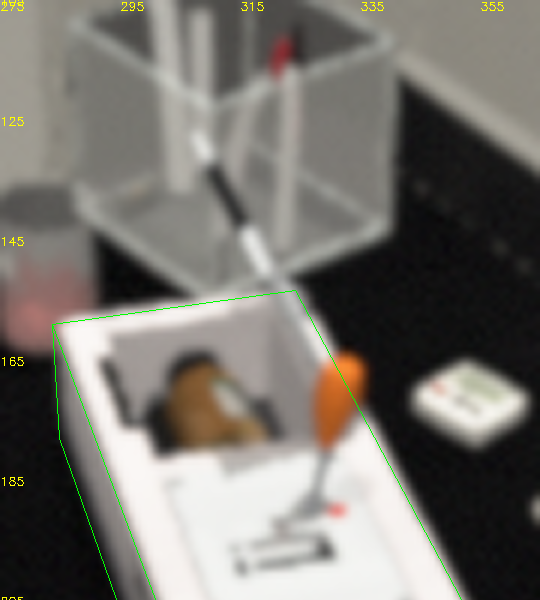

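```bash
cat > fit.py <<'E'
from h import *
ps=pickle.load(open("ps.pkl","rb"))
C=np.array([[-.09,.19,.1],[-.09,-.19,.1],[.09,-.19,.1],[.09,.19,.1]])
ct=[(232.6,195.5),(317.5,232.7),(335.8,194.8),(252.7,161.8)]
cs=[(284.7,159),(305.7,217.3),(352.3,207.3),(323.8,154)]
def knob(x,y): return [x,-.094+y,.015+np.sqrt(.172**2-x*x-y*y)]
def K(v):
    d,xs,x1,x3,xf,xl=v[3:]
    return np.array([knob(xs,d),knob(x1,d),knob(x1,0),knob(x3,0),knob(x3,-d),knob(xf,-d),knob(xl,0)])
kt=[(301.1,180.6),(292.2,190.6),(302.9,194.6),(308.9,179.5),(318.5,190.7),(308.7,204.7),(298.5,202)]
ks=[(331,170.2),(319.4,171.8),(323.1,176.2),(331.9,179.5),(338.9,181.7),(316.9,184.4),(310.4,178.8)]
def f(v):
    m=v[:3]
    return np.concatenate([((proj(ps[n],m2w(m,np.r_[C,K(v)]))-np.array(a+b))).ravel() for n,a,b in(("top",ct,kt),("scene",cs,ks))])
s=least_squares(f,[.55,.04,-.28,.025,.03,-.01,.03,-.03,-.03],loss="soft_l1",x_scale=[.01]*9)
print(np.round(s.x,4)); print(np.round(f(s.x).reshape(-1,2),1))
np.save("m.npy",s.x[:3]);np.save("v.npy",s.x)
print(np.round(m2w(s.x,K(s.x)),4))
for n in ps: print(np.round(proj(ps[n],m2w(s.x,K(s.x))),1).tolist())
E
python3 fit.py
```

```text
[ 0.5529  0.0426 -0.2798  0.0381  0.0483 -0.0008  0.0473 -0.03   -0.0407]
[[-1.6 -0.4]
 [-0.9 -0.4]
 [ 0.2 -0.3]
 [-0.  -1.7]
 [-0.7  0.7]
 [ 2.4  0. ]
 [ 0.6 -0.7]
 [ 0.2  5.1]
 [-0.5 -1.9]
 [ 0.5  0.1]
 [ 0.4  1. ]
 [-1.6 -0.6]
 [-0.9 -1.2]
 [ 0.7  0.1]
 [-0.4 -1.3]
 [ 0.7  1.1]
 [-0.3 -0.1]
 [-1.1  0.4]
 [ 2.7 -3.4]
 [-1.1  1.4]
 [ 0.1  1.2]
 [ 0.9  0.6]]
[[ 0.5838 -0.0245  0.1756]
 [ 0.5366 -0.0109  0.1827]
 [ 0.5261 -0.0475  0.187 ]
 [ 0.5723 -0.0608  0.1804]
 [ 0.5618 -0.0974  0.1759]
 [ 0.4875 -0.076   0.18  ]
 [ 0.4878 -0.0365  0.1821]]
[[331.7, 171.3], [319.1, 171.7], [322.0, 176.6], [334.6, 176.1], [337.8, 183.1], [317.0, 185.6], [311.3, 179.4]]
[[300.4, 181.3], [294.6, 190.6], [303.5, 193.9], [309.1, 184.6], [318.0, 188.8], [309.2, 204.8], [298.9, 203.0]]fit.py:6: RuntimeWarning: invalid value encountered in sqrt
  def knob(x,y): return [x,-.094+y,.015+np.sqrt(.172**2-x*x-y*y)]
```

```bash
cat > ov2.py <<'E'
from h import *
import sys
exec(open("fit.py").read().split("kt=")[0])
v=np.load("v.npy")
n,x0,y0,w,hh,k="top",278,172,60,50,12
a=cv2.resize(ps[n]["image"][y0:y0+hh,x0:x0+w],None,fx=k,fy=k,interpolation=cv2.INTER_CUBIC)
kk=K(v); piv=np.array([0,-.094,.015])
S=piv+(kk-piv)*(.085/(kk[:,2:]-.015))
q=((proj(ps[n],m2w(v,S))-[x0,y0]+.5)*k).astype(int)
for i,j in[(0,1),(1,2),(2,3),(3,4),(4,5),(2,6)]: cv2.line(a,tuple(map(int,q[i])),tuple(map(int,q[j])),(0,255,0),1)
q=((proj(ps[n],m2w(v,kk))-[x0,y0]+.5)*k).astype(int)
for p in q: cv2.circle(a,tuple(map(int,p)),3,(255,0,255),-1)
cv2.imwrite(f"pics/sl{sys.argv[1]}.png",a)
E
python3 ov2.py 1; python3 ov.py 2
```

```text
(no output)
```

View pics/sl1.png

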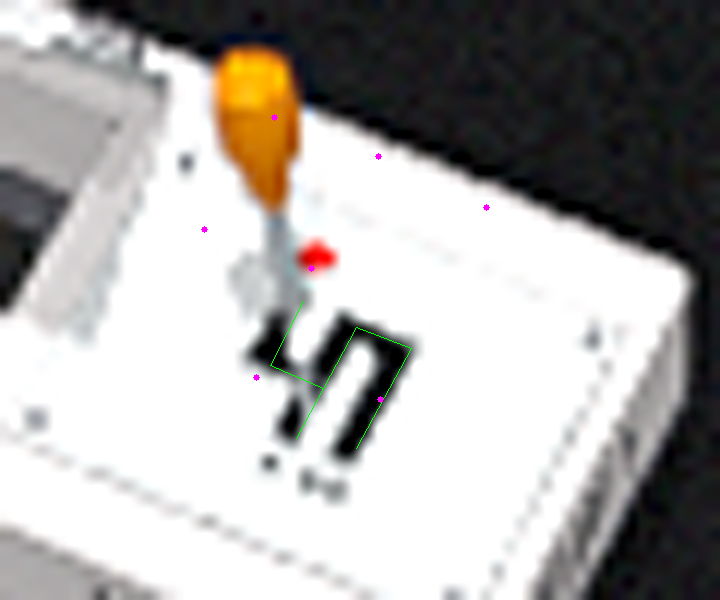

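View pics/ov_top2.png

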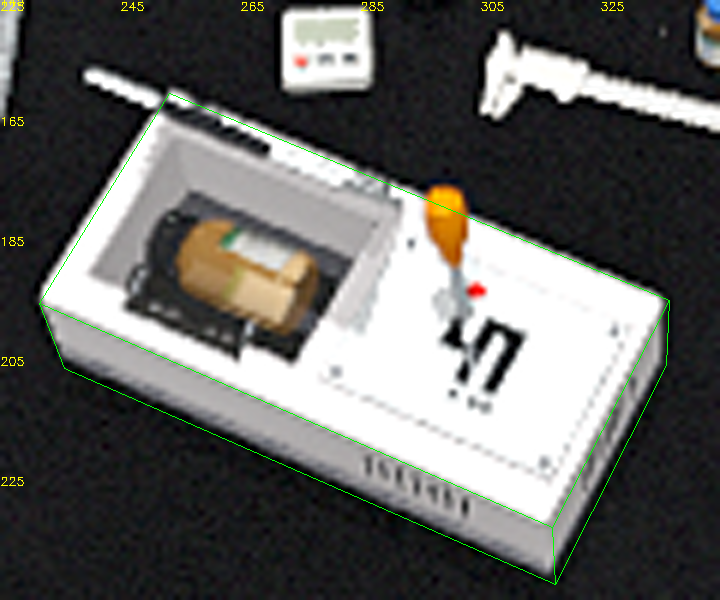

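```bash
cat > fit2.py <<'E'
src=open("fit.py").read().split("def f(v)")[0]; exec(src)
kt[3]=(np.nan,)*2; kt[1]=(np.nan,)*2; ks[4]=(np.nan,)*2
sl=np.array([(260,357),(345,326),(402,348),(346,452),(288,436)])/12+[277.5,171.5]; idx=[1,3,4,5,6]
piv=np.array([0,-.094,.015])
def f(v):
    m=v[:3]; r=[]
    for n,a,b in(("top",ct,kt),("scene",cs,ks)):
        r.append((.5*(proj(ps[n],m2w(m,C))-np.array(a))).ravel())
        r.append((.7*(proj(ps[n],m2w(m,K(v)))-np.array(b))).ravel())
    kk=K(v); S=piv+(kk-piv)*(.085/(kk[:,2:]-.015))
    r.append(1.5*(proj(ps["top"],m2w(m,S[idx]))-sl).ravel())
    return np.nan_to_num(np.concatenate(r))
s=least_squares(f,np.load("v.npy"),loss="soft_l1",x_scale=[.01]*9)
v=s.x;print(np.round(v,4)); print(np.round(f(v).reshape(-1,2),1).tolist())
np.save("m.npy",v[:3]);np.save("v.npy",v)
print(np.round(m2w(v,K(v)),4))
def lid(th,r=.15,y=.09): return np.array([.075-r*np.cos(th),y,.105+r*np.sin(th)])
L={"top":(262.3,163),"scene":(312.3,135.8)}
g=lambda t:np.concatenate([(proj(ps[n],m2w(v,lid(t[0])))-L[n]).ravel() for n in L])
t=least_squares(g,[1.1]);print("lid",t.x,g(t.x),m2w(v,lid(t.x[0])))
for n in L: print(n,[np.round(proj(ps[n],m2w(v,lid(t.x[0],r_,y))),1).tolist() for r_,y in((.15,-.002),(.15,.182),(.159,.05),(.159,.13),(0,-.002),(0,.182))])
print("bottle",m2w(v,[[0,.09,.066]]))
E
python3 fit2.py; python3 ov2.py 2
```

```text
[ 0.5537  0.0448 -0.2834  0.039   0.049   0.0011  0.043  -0.0311 -0.0406]
[[-1.0, -0.4], [-0.8, -0.3], [-0.1, -0.2], [-0.2, -1.0], [-0.9, 0.2], [0.0, 0.0], [0.2, -0.9], [0.0, 0.0], [-0.9, -0.8], [-0.0, 0.2], [-0.2, 0.5], [-0.8, -0.5], [-0.6, -0.8], [0.2, -0.1], [-0.1, -0.8], [0.4, 0.5], [-0.1, -0.4], [-0.6, -0.0], [1.0, -2.7], [0.0, 0.0], [-0.3, 0.8], [0.5, 0.1], [0.6, 0.4], [0.2, 0.6], [0.1, 0.6], [0.6, -0.5], [0.2, -0.0]]
[[ 0.5853 -0.0217  0.1752]
 [ 0.5393 -0.0083  0.1825]
 [ 0.5284 -0.0457  0.187 ]
 [ 0.5687 -0.0574  0.1815]
 [ 0.5578 -0.0948  0.1769]
 [ 0.4867 -0.0741  0.1796]
 [ 0.4884 -0.0341  0.1821]]
lid [1.19530782] [-1.16548186  0.85171466  1.84670222  0.86037838] [[0.598022   0.12565695 0.24454929]]
top [[[282.7, 172.8]], [[240.1, 155.1]], [[269.8, 167.3]], [[251.2, 159.5]], [[291.8, 179.2]], [[252.1, 162.7]]]
scene [[[320.6, 148.8]], [[308.3, 125.7]], [[316.0, 140.0]], [[310.7, 130.0]], [[333.3, 177.0]], [[320.7, 152.9]]]
bottle [[0.57882836 0.13124642 0.066     ]]
```

View pics/sl2.png

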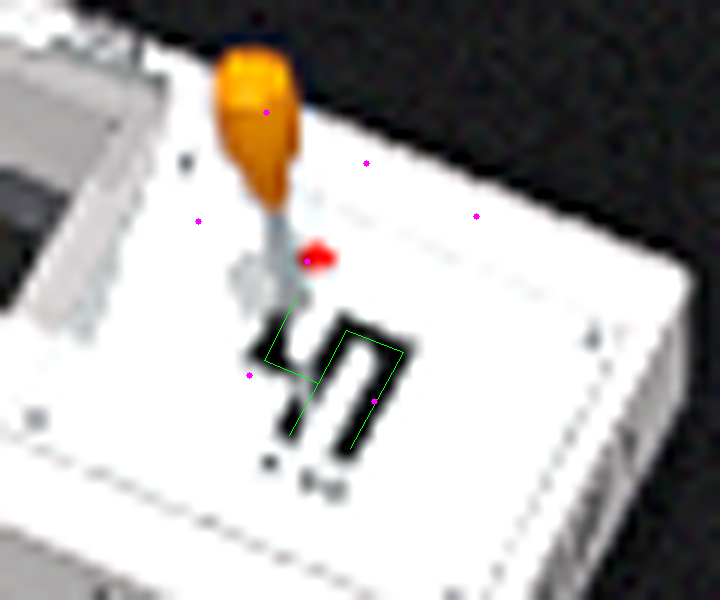

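```bash
cat >> h.py <<'E'
def back(p,uv,z):
    u=cv2.undistortPoints(np.array([[uv]],float),p["camera_matrix"],np.asarray(p["distortion"],float))[0,0]
    R=np.asarray(p["R"]);t=np.asarray(p["t"]); d=R.T@np.array([u[0],u[1],1]); c=-R.T@t
    return c+d*(z-c[2])/d[2]
def w2m(m,P):
    c,s=np.cos(m[2]),np.sin(m[2]); d=np.asarray(P)-[m[0],m[1],0]
    return np.array([c*d[0]+s*d[1],-s*d[0]+c*d[1],d[2]])
E
python3 - <<'E'
from h import *
from plant import imaging
v=np.load("v.npy")
ps={n:imaging.snapshot(n) for n in("scene","top")}
for n,p in ps.items():
    for t in["wash","beaker"]:
        for d in imaging.place_of(p,t):
            uv=d["location"][::-1]; w=back(p,uv,0); print(n,t,round(d["score"],2),np.round(uv,0),np.round(w,3),np.round(w2m(v,w)*1000))
E
```

```text
scene wash 0.92 [372. 348.] [ 0.351 -0.593  0.   ] [ -16. -669.    0.]
scene wash 0.73 [325. 175.] [0.683 0.173 0.   ] [ 88. 159.   0.]
scene wash 0.65 [361. 249.] [ 0.551 -0.276  0.   ] [  87. -308.    0.]
scene beaker 0.79 [284. 163.] [0.57  0.352 0.   ] [-71. 300.   0.]
top wash 0.75 [434. 272.] [ 0.362 -0.589  0.   ] [  -7. -662.    0.]
top wash 0.59 [394. 217.] [ 0.573 -0.412  0.   ] [ 146. -433.    0.]
top wash 0.58 [362. 219.] [ 0.541 -0.281  0.   ] [  79. -316.    0.]
top wash 0.35 [209. 188.] [0.584 0.382 0.   ] [-65. 332.   0.]
top beaker 0.7 [208. 190.] [0.576 0.382 0.   ] [-73. 330.   0.]
```

```bash
cat > need.py <<'E'
from h import *
from scipy.spatial.transform import Rotation as Ro
from plant import telemetry
import sys
def need(*targets, world=False):
    v=np.load("v.npy"); s=telemetry.get_state(); R=Ro.from_quat(s["eef_rot"]).as_matrix()
    print("t %.2f"%s["clock"],"pos",np.round(s["tool_pos"],4),"mach",np.round(w2m(v,s["tool_pos"])*1000,1),"F",np.round(s["contact_force"],1),"open %.3f"%s["opening"])
    ya=np.arctan2(R[1,1],R[0,1]); ta=np.pi/2+v[2]; dy=np.degrees((ya-ta+np.pi/2)%np.pi-np.pi/2)
    print("yaw needed %.1f"%dy, "tool x dir",np.round(R[:,0],2), "q",np.round(s["q"],2))
    for T in targets:
        W=np.array(T) if world else m2w(v,np.array(T)/1000.)[0]
        print(T,"->",np.round(R.T@(W-s["tool_pos"]),4))
if __name__=="__main__": need(*eval(sys.argv[1]))
E
python3 need.py '[(80,90,330),(80,90,215)]'
python3 - <<'E'
from h import *
ps=pickle.load(open("ps.pkl","rb"));v=np.load("v.npy")
for uv in [(222,165),(172,163),(226,105)]: print(uv,np.round(w2m(v,back(ps["top"],uv,0))*1000))
for uv in [(296,146),(315,155),(338,145)]: print(uv,np.round(w2m(v,back(ps["scene"],uv,0))*1000))
E
```

```text
t 1.90 pos [0.2706 0.5634 0.2387] mach [-416.8  418.8  238.7] F [-0.1 -0.2  0.2] open 0.995
yaw needed -9.4 tool x dir [-0.9   0.43 -0.  ] q [-1.09  0.69 -0.19  1.57  0.16  0.9  -0.22]
(80, 90, 330) -> [-0.5439 -0.243  -0.0913]
(80, 90, 215) -> [-0.5439 -0.243   0.0237]
(222, 165) [ 57. 341.   0.]
(172, 163) [-28. 549.   0.]
(226, 105) [348. 493.   0.]
(296, 146) [ 19. 433.   0.]
(315, 155) [ 90. 330.   0.]
(338, 145) [227. 391.   0.]
```

```bash
python3 -m creep '[[255,-0.02,-0.01,-0.05,-1],[255,-0.05,-0.03,-0.09,-2],[255,-0.10,-0.05,-0.10,-3],[255,-0.15,-0.075,-0.10,-4],[255,-0.20,-0.1,-0.10,-5],[255,-0.25,-0.12,-0.10,-6],[255,-0.30,-0.145,-0.10,-7],[255,-0.35,-0.17,-0.10,-8],[255,-0.40,-0.19,-0.10,-9],[255,-0.44,-0.21,-0.10,-9.4]]' 10; python3 need.py '[(80,90,340),(80,90,215)]'
```

```text
clock: 3.15
tool_pos: [0.5777, 0.1815, 0.3387]
eef_rot: [0.142, 0.99, -0.0, 0.0]
contact_force: [0.7, 0.6, 0.3]
opening: 0.006
t 3.15 pos [0.5777 0.1815 0.3387] mach [-15.1 137.9 338.7] F [0.7 0.6 0.3] open 0.006
yaw needed -0.1 tool x dir [-0.96  0.28 -0.  ] q [-0.24  0.56 -0.24  1.49  0.14  1.11  0.77]
(80, 90, 340) -> [-0.0952 -0.0478 -0.0012]
(80, 90, 215) -> [-0.0951 -0.0477  0.1238]
```

```bash
python3 -m creep '[[255,-0.05,-0.025,0,0],[255,-0.10,-0.048,0,0],[255,-0.10,-0.048,0.04,0],[255,-0.10,-0.048,0.08,0],[255,-0.10,-0.048,0.12,0],[255,-0.10,-0.048,0.12,0]]' 10; python3 need.py '[(80,90,215)]'; python3 - <<'E'
from h import *
from plant import imaging
for n,(x0,y0,w,hh) in {"top":(200,90,160,150),"scene":(250,60,130,150)}.items():
    p=imaging.snapshot(n); cv2.imwrite(f"pics/b_{n}.png",cv2.resize(p["image"][y0:y0+hh,x0:x0+w],None,fx=4,fy=4,interpolation=cv2.INTER_CUBIC))
E
```

```text
clock: 3.9
tool_pos: [0.6566, 0.1089, 0.2156]
eef_rot: [0.141, 0.99, -0.001, -0.003]
contact_force: [-0.6, 0.2, -0.3]
opening: 0.007
t 3.90 pos [0.6566 0.1089 0.2156] mach [ 80.9  90.3 215.6] F [-0.6  0.2 -0.3] open 0.007
yaw needed -0.0 tool x dir [-0.96  0.28  0.01] q [-0.12  0.78 -0.22  1.45  0.19  0.95  0.9 ]
(80, 90, 215) -> [ 0.0009 -0.0003  0.0007]
```

View pics/b_top.png

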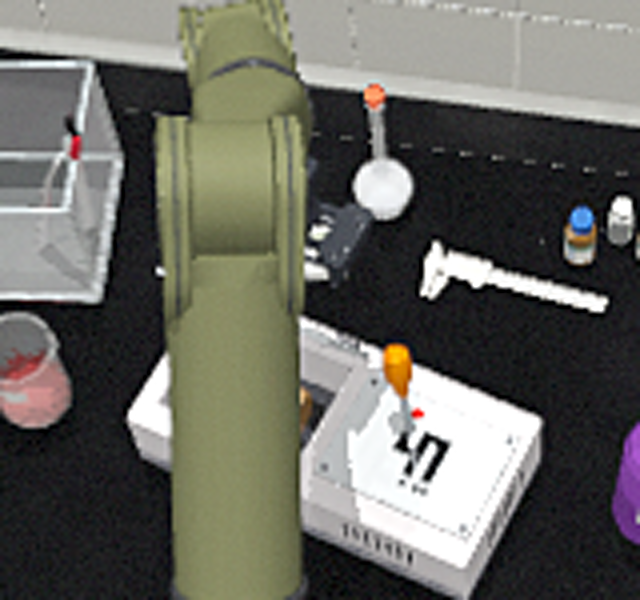

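View pics/b_scene.png

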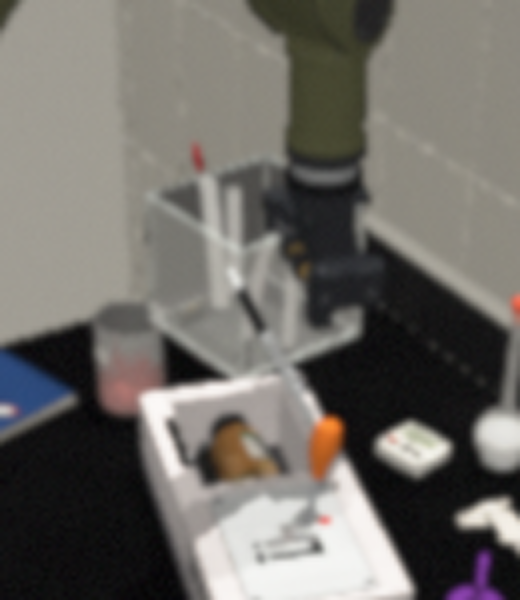

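```bash
python3 -m creep '[[255,0.018,0,0,0],[255,0.035,0,-0.002,0],[255,0.044,0,0.001,0],[255,0.053,0,0.004,0],[255,0.061,0,0.009,0],[255,0.069,0,0.015,0],[255,0.076,0,0.020,0],[255,0.082,0,0.026,0],[255,0.088,0,0.033,0],[255,0.094,0,0.040,0]]' 10; python3 need.py '[(-13,90,176),(-36,90,109)]'; python3 - <<'E'
from h import *
from plant import imaging
for n,(x0,y0,w,hh) in {"scene":(250,60,130,150)}.items():
    p=imaging.snapshot(n); cv2.imwrite(f"pics/c_{n}.png",cv2.resize(p["image"][y0:y0+hh,x0:x0+w],None,fx=4,fy=4,interpolation=cv2.INTER_CUBIC))
E
```

```text
clock: 5.25
tool_pos: [0.5683, 0.1361, 0.1782]
eef_rot: [0.141, 0.99, 0.0, 0.0]
contact_force: [2.4, 1.8, 1.2]
opening: 0.005
t 5.25 pos [0.5683 0.1361 0.1782] mach [-11.5  91.7 178.2] F [2.4 1.8 1.2] open 0.005
yaw needed -0.0 tool x dir [-0.96  0.28  0.  ] q [-0.2   0.71 -0.2   1.75  0.21  0.7   0.78]
(-13, 90, 176) -> [ 0.0015 -0.0017  0.0022]
(-36, 90, 109) -> [ 0.0245 -0.0018  0.0692]
```

View pics/c_scene.png

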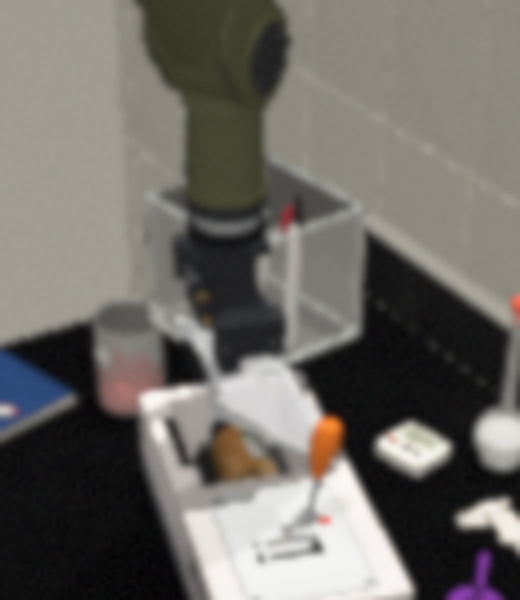

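```bash
python3 -m creep '[[255,0.005,0,0.008,0],[255,0.009,0,0.015,0],[255,0.014,0,0.023,0],[255,0.017,0,0.031,0],[255,0.019,0,0.040,0],[255,0.021,0,0.049,0],[255,0.022,0,0.058,0],[255,0.023,0,0.064,0]]' 10; python3 need.py '[(-36,90,109)]'
```

```text
clock: 6.3
tool_pos: [0.546, 0.1421, 0.1139]
eef_rot: [0.141, 0.99, -0.0, -0.001]
contact_force: [-1.1, -0.4, 2.7]
opening: 0.006
t 6.30 pos [0.546  0.1421 0.1139] mach [-34.6  91.3 113.9] F [-1.1 -0.4  2.7] open 0.006
yaw needed -0.0 tool x dir [-0.96  0.28  0.  ] q [-0.24  0.79 -0.17  1.86  0.24  0.52  0.72]
(-36, 90, 109) -> [ 0.0014 -0.0013  0.0049]
```

Now I'll press the last few millimetres in small steps and watch the force.

```bash
python3 -m creep '[[255,0,0,0.002,0],[255,0,0,0.004,0],[255,0,0,0.005,0],[255,0,0,0.005,0]]' 10; python3 -m creep '[[255,0,0,0.001,0],[255,0,0,0.002,0],[255,0,0,0.002,0]]' 10
```

```text
clock: 6.8
tool_pos: [0.547, 0.1422, 0.1098]
eef_rot: [0.141, 0.99, 0.0, 0.0]
contact_force: [0.0, 0.0, 0.4]
opening: 0.007
clock: 7.18
tool_pos: [0.5471, 0.1423, 0.1081]
eef_rot: [0.141, 0.99, 0.0, 0.001]
contact_force: [-1.1, -0.6, 5.2]
opening: 0.006
```

```bash
python3 -m creep '[[255,0,0,0.001,0],[255,0,0,0.002,0],[255,0,0,0.003,0],[255,0,0,0.003,0]]' 10;
```

```text
clock: 7.68
tool_pos: [0.5472, 0.1423, 0.1079]
eef_rot: [0.142, 0.99, 0.0, 0.001]
contact_force: [-6.3, -1.4, 28.6]
opening: 0.003
```

```bash
python3 -m creep '[[255,0,0,-0.03,0],[150,0,0,-0.08,0],[0,0,0,-0.13,0],[0,-0.02,-0.04,-0.16,0],[0,-0.05,-0.09,-0.16,0],[0,-0.08,-0.14,-0.16,0],[0,-0.08,-0.14,-0.16,0]]' 10; python3 need.py '[(49,-55,280)]'; python3 - <<'E'
from h import *
from plant import imaging
ps={}
for n,(x0,y0,w,hh) in {"top":(200,90,160,150),"scene":(250,60,130,150)}.items():
    p=imaging.snapshot(n); ps[n]=p; cv2.imwrite(f"pics/d_{n}.png",cv2.resize(p["image"][y0:y0+hh,x0:x0+w],None,fx=4,fy=4,interpolation=cv2.INTER_CUBIC))
    print([(round(d["score"],2),np.round(d["location"][::-1],1)) for t in("lever_knob","lid_edge") for d in imaging.place_of(p,t)])
pickle.dump(ps,open("ps2.pkl","wb"))
E
```

```text
clock: 8.55
tool_pos: [0.5848, -0.0219, 0.2642]
eef_rot: [0.147, 0.989, -0.002, 0.0]
contact_force: [-0.7, 0.5, 0.1]
opening: 0.663
t 8.55 pos [ 0.5848 -0.0219  0.2642] mach [ 48.5 -55.3 264.2] F [-0.7  0.5  0.1] open 0.663
yaw needed -0.6 tool x dir [-0.96  0.29 -0.  ] q [ 0.1   0.61 -0.24  1.66  0.18  0.9   1.07]
(49, -55, 280) -> [-0.0005  0.0003 -0.0158]
[(0.48, array([298.6, 180.5])), (0.81, array([257. , 196.5]))]
[(0.41, array([328.3, 169.8])), (0.74, array([291.7, 166.8]))]
```

View pics/d_top.png

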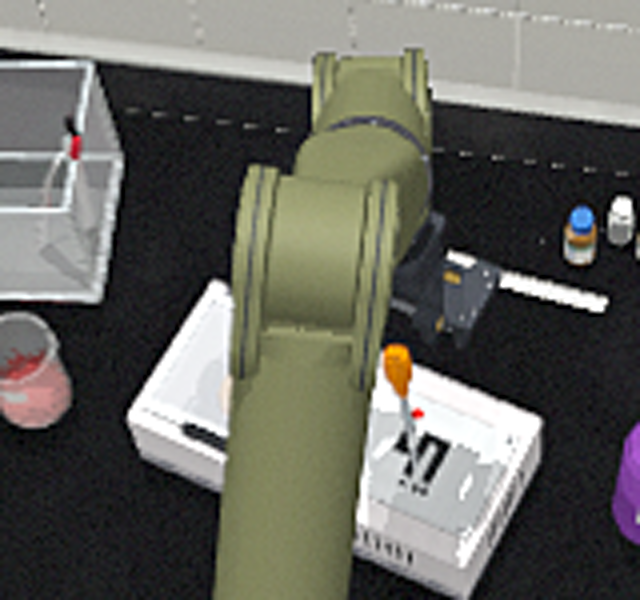

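View pics/d_scene.png

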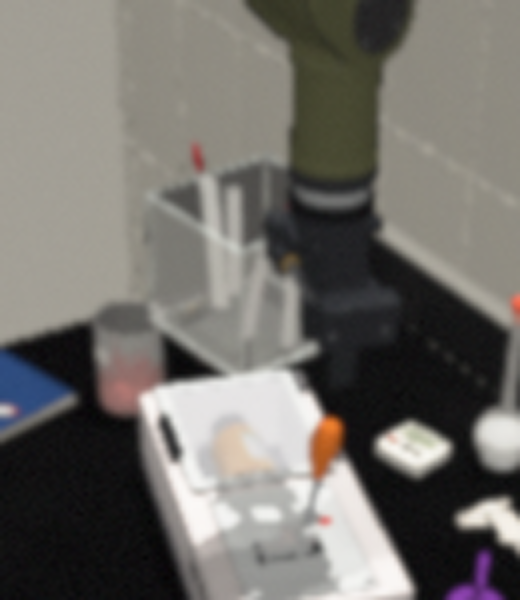

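```bash
cat > kn.py <<'E'
from h import *
v=np.load("v.npy")
def orange(p,box):
    x0,y0,x1,y1=box; a=cv2.cvtColor(p["image"][y0:y1,x0:x1],cv2.COLOR_BGR2HSV)
    m=cv2.inRange(a,(5,140,90),(22,255,255)); n,l,st,c=cv2.connectedComponentsWithStats(m)
    i=1+np.argmax(st[1:,4]); return c[i]+[x0,y0],st[i]+[x0,y0,0,0,0]
def tri(ps,uv):
    f=lambda X:np.concatenate([(proj(ps[n],X)-uv[n]).ravel() for n in uv])
    s=least_squares(f,[.55,-.05,.18],x_scale=.01); return s.x,f(s.x)
if __name__=="__main__":
    for fn in("ps.pkl","ps2.pkl"):
        ps=pickle.load(open(fn,"rb")); uv={}
        for n,b in(("top",(292,170,310,198)),("scene",(320,155,342,185))):
            uv[n],st=orange(ps[n],b); print(fn,n,uv[n],st)
        X,r=tri(ps,uv); print(X,np.round(r,1),"mach",np.round(w2m(v,X)*1000,1))
    for n,L in(("top",(257,196.5)),("scene",(291.7,166.8))):
        print(n,L,[np.round(proj(ps[n],m2w(v,[[.075-.15*np.cos(t),.09,.105+.15*np.sin(t)]])),1).tolist() for t in(0,.05,.1)])
E
python3 kn.py
```

```text
ps.pkl top [299.2173913  181.31884058] [296 176   7  13  69]
ps.pkl scene [331.16666667 170.11904762] [328 164   8  15  84]
[ 0.58263637 -0.02072522  0.17851371] [ 0.1 -0.3 -0.3  0.1] mach [ 46.1 -54.8 178.5]
ps2.pkl top [299.1884058  181.33333333] [296 176   7  13  69]
ps2.pkl scene [331.47368421 170.02631579] [328 164   8  15  76]
[ 0.58339151 -0.02070812  0.1782917 ] [ 0.2 -0.4 -0.4  0.2] mach [ 46.9 -54.6 178.3]
top (257, 196.5) [[[253.9, 200.6]], [[253.7, 199.7]], [[253.5, 198.8]]]
scene (291.7, 166.8) [[[291.5, 169.6]], [[291.5, 168.1]], [[291.6, 166.5]]]
```

```bash
python3 -m creep '[[0,0.001,0,0,-0.6],[0,0.001,0,0.03,-0.6],[0,0.001,0,0.06,-0.6],[0,0.001,0,0.085,-0.6],[0,0.001,0,0.106,-0.6],[0,0.001,0,0.106,-0.6]]' 12; python3 need.py '[(47,-55,158)]'; python3 - <<'E'
from h import *
from plant import imaging
p=imaging.snapshot("scene"); cv2.imwrite(f"pics/e_scene.png",cv2.resize(p["image"][110:230,270:390],None,fx=5,fy=5,interpolation=cv2.INTER_CUBIC))
E
```

```text
clock: 9.6
tool_pos: [0.582, -0.0137, 0.1575]
eef_rot: [0.135, 0.991, -0.0, -0.002]
contact_force: [0.1, 0.2, -0.9]
opening: 0.992
t 9.60 pos [ 0.582  -0.0137  0.1575] mach [ 43.6 -48.3 157.5] F [ 0.1  0.2 -0.9] open 0.992
yaw needed 0.7 tool x dir [-0.96  0.27  0.  ] q [ 0.07  0.74 -0.21  1.77  0.23  0.65  1.02]
(47, -55, 158) -> [-0.0033 -0.0068 -0.0005]
```

View pics/e_scene.png

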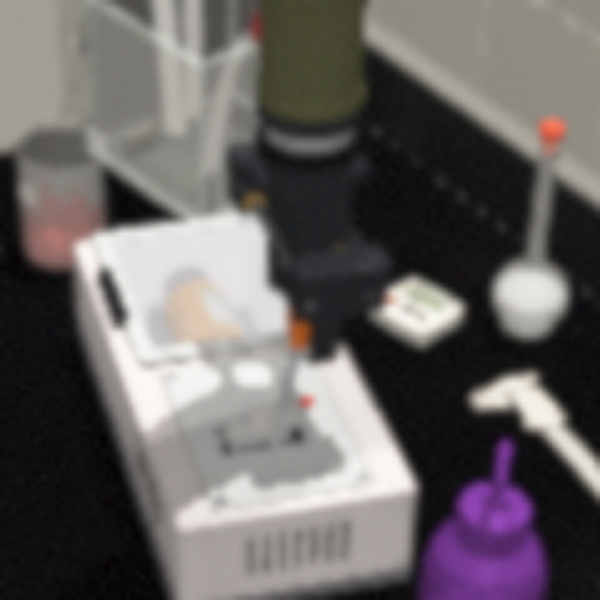

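```bash
python3 -m creep '[[0,-0.003,-0.006,0,0.7],[120,-0.003,-0.006,0,0.7],[180,-0.003,-0.006,0,0.7],[220,-0.003,-0.006,0,0.7],[220,-0.003,-0.006,0,0.7],[220,-0.003,-0.006,0,0.7]]' 15; python3 need.py '[(47,-55,158)]'
```

```text
clock: 10.4
tool_pos: [0.5845, -0.0207, 0.1587]
eef_rot: [0.142, 0.99, 0.0, -0.0]
contact_force: [-0.5, 0.5, 1.0]
opening: 0.454
t 10.40 pos [ 0.5845 -0.0207  0.1587] mach [ 47.9 -54.3 158.7] F [-0.5  0.5  1. ] open 0.454
yaw needed -0.1 tool x dir [-0.96  0.28  0.  ] q [ 0.08  0.74 -0.21  1.76  0.23  0.66  1.03]
(47, -55, 158) -> [ 0.0009 -0.0007  0.0007]
```

```bash
python3 -m creep '[[220,0,0,0,0],[220,0,0,0,0],[220,0,0,0,0]]' 15; python3 need.py '[]'; python3 - <<'E'
from h import *
exec(open("fit.py").read().split("kt=")[0])
v=np.load("v.npy"); print(np.round(K(v)*1000,1).tolist())
E
```

```text
clock: 10.78
tool_pos: [0.5846, -0.0206, 0.1588]
eef_rot: [0.142, 0.99, 0.0, 0.0]
contact_force: [-0.7, 1.9, 0.4]
opening: 0.327
t 10.78 pos [ 0.5846 -0.0206  0.1588] mach [ 48.  -54.2 158.8] F [-0.7  1.9  0.4] open 0.327
yaw needed -0.1 tool x dir [-0.96  0.28 -0.  ] q [ 0.08  0.74 -0.21  1.76  0.23  0.66  1.03]
[[49.0, -55.0, 175.2], [1.1, -55.0, 182.5], [1.1, -94.0, 187.0], [43.0, -94.0, 181.5], [43.0, -133.0, 176.9], [-31.1, -133.0, 179.6], [-40.6, -94.0, 182.1]]
```

```bash
python3 -m creep '[[220,0.008,0,-0.002,0],[220,0.016,0,-0.004,0],[220,0.024,0,-0.005,0],[220,0.032,0,-0.006,0],[220,0.040,0,-0.007,0],[220,0.045,0,-0.007,0],[220,0.047,0,-0.007,0],[220,0.047,0,-0.007,0]]' 15; python3 need.py '[]'
```

```text
clock: 11.78
tool_pos: [0.5394, -0.0088, 0.1652]
eef_rot: [0.143, 0.99, -0.001, -0.0]
contact_force: [2.5, -2.9, -13.2]
opening: 0.327
t 11.78 pos [ 0.5394 -0.0088  0.1652] mach [  1.3 -55.5 165.2] F [  2.5  -2.9 -13.2] open 0.327
yaw needed -0.2 tool x dir [-0.96  0.28 -0.  ] q [ 0.05  0.69 -0.2   1.9   0.23  0.58  0.99]
```

```bash
python3 -m creep '[[220,0.001,0,0.002,0],[220,0.002,0,0.002,0],[220,0.003,0,0.002,0],[220,0.003,0,0.002,0]]' 15; python3 need.py '[]'
```

```text
clock: 12.28
tool_pos: [0.5393, -0.0079, 0.1648]
eef_rot: [0.143, 0.99, -0.0, 0.003]
contact_force: [5.9, -6.2, -3.7]
opening: 0.324
t 12.28 pos [ 0.5393 -0.0079  0.1648] mach [  0.9 -54.6 164.8] F [ 5.9 -6.2 -3.7] open 0.324
yaw needed -0.2 tool x dir [-0.96  0.28 -0.01] q [ 0.05  0.68 -0.2   1.9   0.23  0.57  0.98]
```

```bash
python3 -m creep '[[220,-0.002,-0.006,-0.001,0],[220,-0.002,-0.013,-0.002,0],[220,-0.002,-0.02,-0.003,0],[220,-0.002,-0.027,-0.003,0],[220,-0.002,-0.034,-0.004,0],[220,-0.002,-0.039,-0.004,0],[220,-0.002,-0.041,-0.004,0],[220,-0.002,-0.041,-0.004,0]]' 15; python3 need.py '[]'
```

```text
clock: 13.28
tool_pos: [0.5267, -0.0465, 0.1679]
eef_rot: [0.142, 0.99, 0.0, -0.0]
contact_force: [0.1, 1.7, 4.5]
opening: 0.31
t 13.28 pos [ 0.5267 -0.0465  0.1679] mach [ -0.4 -95.2 167.9] F [0.1 1.7 4.5] open 0.310
yaw needed -0.1 tool x dir [-0.96  0.28  0.  ] q [ 0.13  0.67 -0.21  1.92  0.24  0.57  1.04]
```

```bash
python3 -m creep '[[220,0,-0.001,0,0],[220,0,-0.002,0,0],[220,0,-0.003,0,0],[220,0,-0.003,0,0]]' 15; python3 need.py '[]'; python3 - <<'E'
from h import *
from plant import imaging
ps={}
for n,(x0,y0,w,hh) in {"top":(255,150,100,80),"scene":(280,130,100,80)}.items():
    p=imaging.snapshot(n); cv2.imwrite(f"pics/f_{n}.png",cv2.resize(p["image"][y0:y0+hh,x0:x0+w],None,fx=7,fy=7,interpolation=cv2.INTER_CUBIC))
E
```

```text
clock: 13.78
tool_pos: [0.5265, -0.0473, 0.1679]
eef_rot: [0.141, 0.99, 0.001, 0.0]
contact_force: [1.4, 7.2, 5.2]
opening: 0.306
t 13.78 pos [ 0.5265 -0.0473  0.1679] mach [ -0.3 -96.1 167.9] F [1.4 7.2 5.2] open 0.306
yaw needed -0.0 tool x dir [-0.96  0.28 -0.  ] q [ 0.13  0.67 -0.21  1.93  0.24  0.57  1.05]
```

View pics/f_top.png

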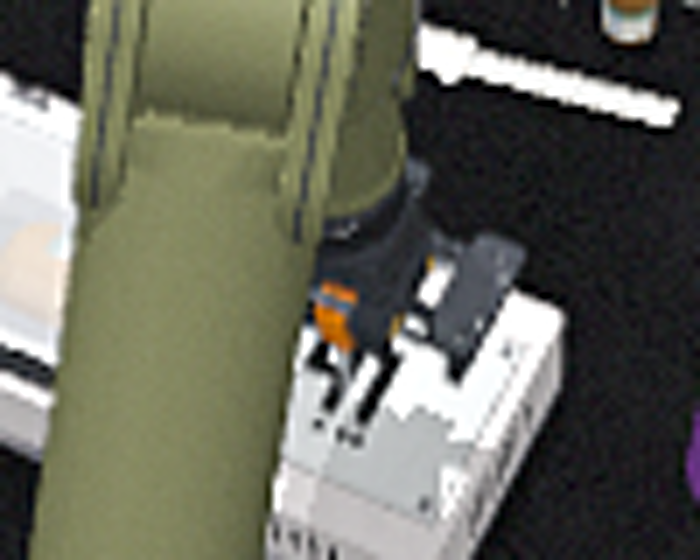

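View pics/f_scene.png

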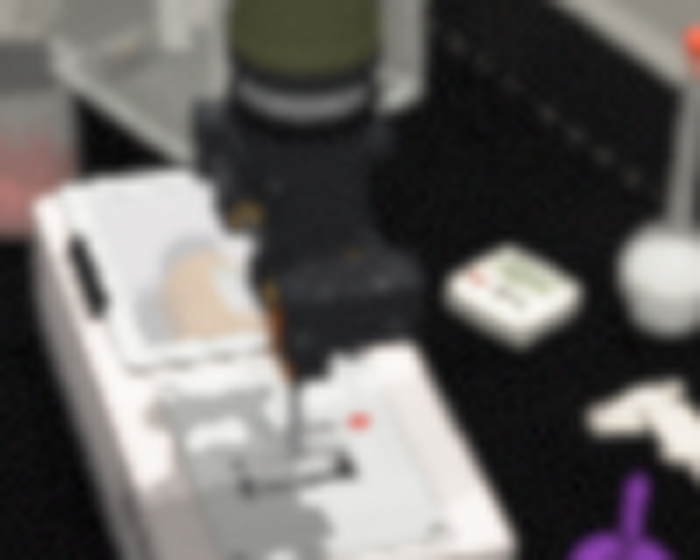

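```bash
python3 -m creep '[[220,-0.006,0.002,0,0],[220,-0.013,0.002,0,0],[220,-0.020,0.002,0.001,0],[220,-0.027,0.002,0.002,0],[220,-0.034,0.002,0.003,0],[220,-0.040,0.002,0.005,0],[220,-0.044,0.002,0.006,0],[220,-0.044,0.002,0.006,0]]' 15; python3 need.py '[]'
```

```text
clock: 14.88
tool_pos: [0.5702, -0.061, 0.1624]
eef_rot: [0.143, 0.99, -0.0, 0.001]
contact_force: [1.9, -0.3, 6.3]
opening: 0.307
t 14.88 pos [ 0.5702 -0.061   0.1624] mach [ 45.4 -97.  162.4] F [ 1.9 -0.3  6.3] open 0.307
yaw needed -0.2 tool x dir [-0.96  0.28 -0.  ] q [ 0.15  0.73 -0.21  1.8   0.24  0.64  1.08]
```

```bash
python3 -m creep '[[220,-0.002,0,0,0],[220,-0.004,0,0.001,0],[220,-0.005,0,0.001,0],[220,-0.005,0,0.001,0]]' 15; python3 need.py '[]'
```

```text
clock: 15.38
tool_pos: [0.5741, -0.0623, 0.1613]
eef_rot: [0.143, 0.99, -0.001, 0.001]
contact_force: [1.4, 1.0, 7.3]
opening: 0.305
t 15.38 pos [ 0.5741 -0.0623  0.1613] mach [ 49.6 -97.2 161.3] F [1.4 1.  7.3] open 0.305
yaw needed -0.2 tool x dir [-0.96  0.28 -0.  ] q [ 0.15  0.73 -0.21  1.79  0.24  0.65  1.08]
```

```bash
python3 -m creep '[[220,-0.001,0,0,0],[220,-0.002,0,0,0],[220,-0.003,0,0.001,0],[220,-0.003,0,0.001,0]]' 15; python3 need.py '[]'; python3 - <<'E'
from h import *
from plant import imaging
for n,(x0,y0,w,hh) in {"top":(275,160,70,60),"scene":(290,140,80,60)}.items():
    p=imaging.snapshot(n); cv2.imwrite(f"pics/g_{n}.png",cv2.resize(p["image"][y0:y0+hh,x0:x0+w],None,fx=10,fy=10,interpolation=cv2.INTER_CUBIC))
E
```

```text
clock: 15.88
tool_pos: [0.5766, -0.0631, 0.1605]
eef_rot: [0.142, 0.99, -0.001, 0.0]
contact_force: [-0.2, 1.1, 8.2]
opening: 0.303
t 15.88 pos [ 0.5766 -0.0631  0.1605] mach [ 52.2 -97.2 160.5] F [-0.2  1.1  8.2] open 0.303
yaw needed -0.1 tool x dir [-0.96  0.28 -0.  ] q [ 0.15  0.74 -0.22  1.78  0.24  0.65  1.09]
```

View pics/g_top.png

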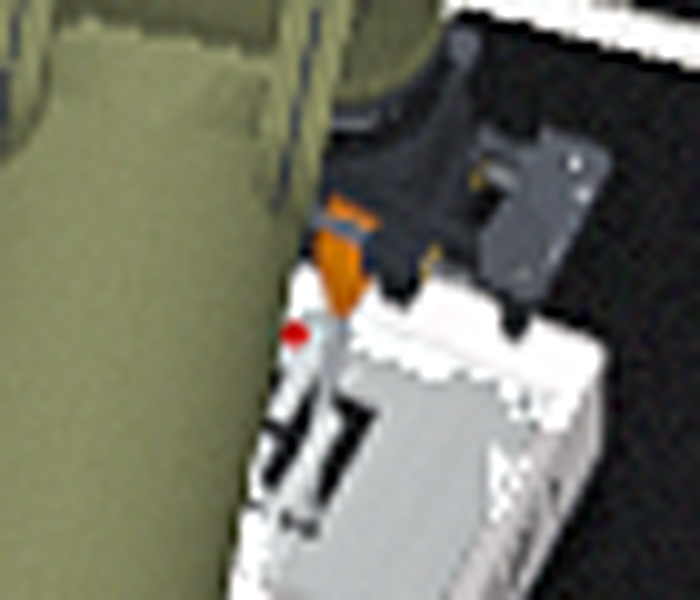

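View pics/g_scene.png

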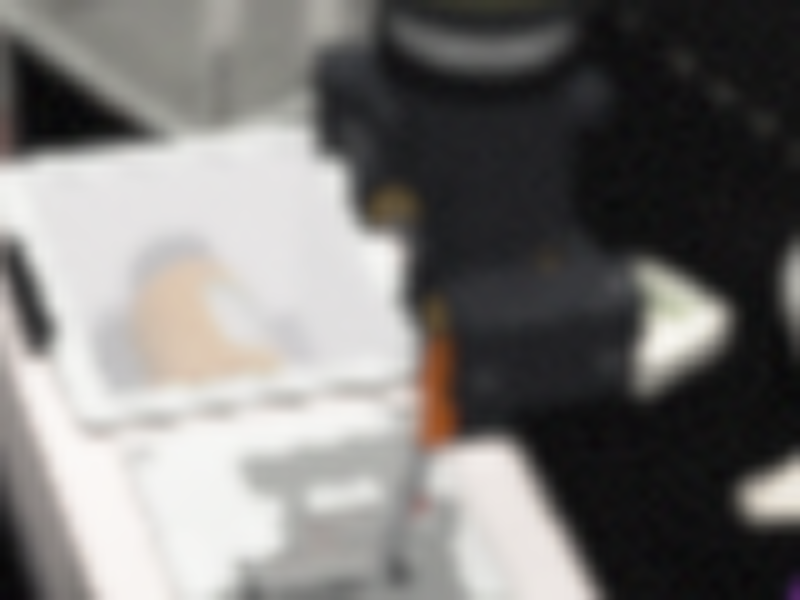

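```bash
python3 -m creep '[[220,-0.001,0,-0.001,0],[220,-0.002,0,-0.001,0],[220,-0.003,0,-0.001,0],[220,-0.003,0,-0.001,0]]' 18; python3 need.py '[]'
```

```text
clock: 16.48
tool_pos: [0.577, -0.0632, 0.1604]
eef_rot: [0.142, 0.99, -0.001, -0.002]
contact_force: [-4.0, 1.0, 6.7]
opening: 0.302
t 16.48 pos [ 0.577  -0.0632  0.1604] mach [ 52.6 -97.2 160.4] F [-4.   1.   6.7] open 0.302
yaw needed -0.1 tool x dir [-0.96  0.28  0.  ] q [ 0.16  0.74 -0.22  1.77  0.24  0.66  1.09]
```

```bash
python3 -m creep '[[220,0,-0.002,0,0],[220,0,-0.005,0,0],[220,0,-0.008,0,0],[220,0,-0.008,0,0]]' 18; python3 need.py '[]'
```

```text
clock: 16.98
tool_pos: [0.5754, -0.0686, 0.1602]
eef_rot: [0.142, 0.99, 0.001, -0.002]
contact_force: [-2.7, 4.3, 4.6]
opening: 0.301
t 16.98 pos [ 0.5754 -0.0686  0.1602] mach [  52.6 -102.8  160.2] F [-2.7  4.3  4.6] open 0.301
yaw needed -0.1 tool x dir [-0.96  0.28  0.  ] q [ 0.17  0.74 -0.22  1.78  0.24  0.66  1.1 ]
```

```bash
python3 -m creep '[[220,0.002,-0.004,0,0],[220,0.002,-0.010,0.001,0],[220,0.002,-0.016,0.002,0],[220,0.002,-0.022,0.003,0],[220,0.002,-0.027,0.004,0],[220,0.002,-0.031,0.004,0],[220,0.002,-0.031,0.004,0]]' 18; python3 need.py '[]'
```

```text
clock: 17.85
tool_pos: [0.5652, -0.0976, 0.1558]
eef_rot: [0.142, 0.99, 0.001, -0.002]
contact_force: [-0.6, 5.7, 1.4]
opening: 0.332
t 17.85 pos [ 0.5652 -0.0976  0.1558] mach [  50.9 -133.6  155.8] F [-0.6  5.7  1.4] open 0.332
yaw needed -0.1 tool x dir [-0.96  0.28  0.  ] q [ 0.22  0.74 -0.22  1.8   0.25  0.64  1.14]
```

```bash
python3 -m creep '[[220,0,-0.002,0,0],[220,0,-0.003,0,0],[220,0,-0.004,0,0],[220,0,-0.004,0,0]]' 18; python3 need.py '[]'; python3 - <<'E'
from h import *
from plant import imaging
for n,(x0,y0,w,hh) in {"top":(275,160,70,60),"scene":(290,140,80,60)}.items():
    p=imaging.snapshot(n); cv2.imwrite(f"pics/h_{n}.png",cv2.resize(p["image"][y0:y0+hh,x0:x0+w],None,fx=10,fy=10,interpolation=cv2.INTER_CUBIC))
E
```

```text
clock: 18.35
tool_pos: [0.5651, -0.0983, 0.1558]
eef_rot: [0.141, 0.99, 0.003, -0.001]
contact_force: [1.1, 11.2, -0.1]
opening: 0.328
t 18.35 pos [ 0.5651 -0.0983  0.1558] mach [  51.  -134.2  155.8] F [ 1.1 11.2 -0.1] open 0.328
yaw needed 0.1 tool x dir [-0.96  0.28  0.  ] q [ 0.23  0.74 -0.23  1.8   0.25  0.63  1.15]
```

View pics/h_top.png

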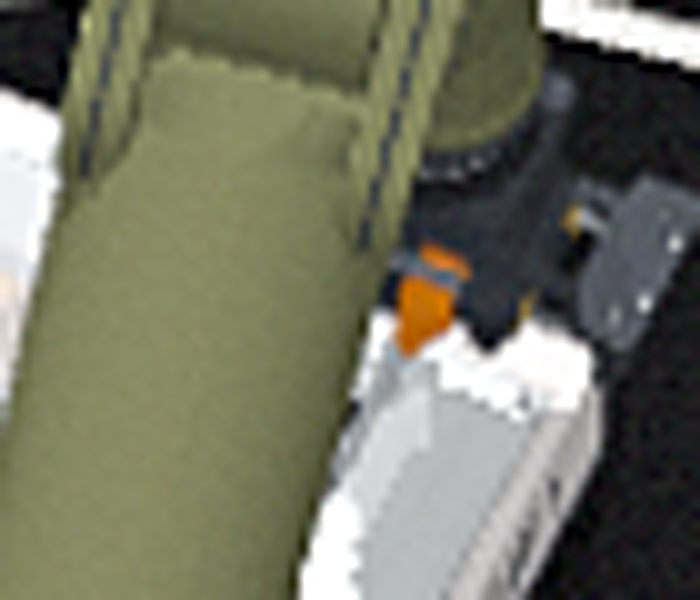

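```bash
python3 -m creep '[[220,0.008,0.003,-0.002,0],[220,0.016,0.003,-0.003,0],[220,0.025,0.003,-0.005,0],[220,0.034,0.003,-0.006,0],[220,0.043,0.003,-0.007,0],[220,0.052,0.003,-0.007,0],[220,0.060,0.003,-0.007,0],[220,0.068,0.003,-0.006,0],[220,0.075,0.003,-0.005,0],[220,0.079,0.003,-0.004,0]]' 18; python3 need.py '[]'
```

```text
clock: 19.7
tool_pos: [0.4929, -0.0773, 0.1603]
eef_rot: [0.142, 0.99, 0.001, 0.002]
contact_force: [5.5, 4.2, -2.2]
opening: 0.332
t 19.70 pos [ 0.4929 -0.0773  0.1603] mach [ -24.2 -134.3  160.3] F [ 5.5  4.2 -2.2] open 0.332
yaw needed -0.1 tool x dir [-0.96  0.28 -0.  ] q [ 0.19  0.65 -0.21  2.02  0.26  0.49  1.08]
```

```bash
python3 -m creep '[[220,0.002,0,0,0],[220,0.005,0,0.001,0],[220,0.008,0,0.001,0],[220,0.011,0,0.002,0],[220,0.011,0,0.002,0]]' 18; python3 need.py '[]'
```

```text
clock: 20.32
tool_pos: [0.4826, -0.074, 0.1584]
eef_rot: [0.142, 0.99, 0.002, 0.002]
contact_force: [5.1, 5.5, -4.9]
opening: 0.327
t 20.32 pos [ 0.4826 -0.074   0.1584] mach [ -35.  -133.9  158.4] F [ 5.1  5.5 -4.9] open 0.327
yaw needed -0.1 tool x dir [-0.96  0.28 -0.  ] q [ 0.19  0.65 -0.2   2.05  0.27  0.46  1.07]
```

```bash
python3 -m creep '[[220,0.002,0.001,0.001,0],[220,0.004,0.001,0.001,0],[220,0.006,0.001,0.002,0],[220,0.006,0.001,0.002,0]]' 18; python3 need.py '[]'
```

```text
clock: 20.82
tool_pos: [0.4789, -0.0726, 0.1573]
eef_rot: [0.142, 0.99, 0.001, 0.004]
contact_force: [7.1, 1.6, 0.2]
opening: 0.33
t 20.82 pos [ 0.4789 -0.0726  0.1573] mach [ -39.  -133.7  157.3] F [7.1 1.6 0.2] open 0.330
yaw needed -0.1 tool x dir [-0.96  0.28 -0.01] q [ 0.18  0.65 -0.19  2.07  0.27  0.44  1.06]
```

```bash
python3 -m creep '[[220,0.002,0,0,0],[220,0.004,0,0,0],[220,0.005,0,0,0],[220,0.005,0,0,0]]' 20; python3 need.py '[]'
```

```text
clock: 21.32
tool_pos: [0.4781, -0.072, 0.1573]
eef_rot: [0.143, 0.99, 0.001, 0.008]
contact_force: [14.8, -0.3, -8.9]
opening: 0.331
t 21.32 pos [ 0.4781 -0.072   0.1573] mach [ -39.8 -133.3  157.3] F [14.8 -0.3 -8.9] open 0.331
yaw needed -0.2 tool x dir [-0.96  0.28 -0.02] q [ 0.17  0.64 -0.19  2.08  0.27  0.43  1.06]
```

```bash
python3 -m creep '[[220,-0.003,0,0,0],[100,-0.003,0,0,0],[0,-0.003,0,0,0],[0,-0.003,0,0,0],[0,-0.003,0,0,0],[0,-0.003,0,-0.03,0],[0,-0.003,0,-0.07,0],[0,-0.003,0,-0.12,0],[0,-0.003,0,-0.17,0]]' 18; python3 need.py '[]'
```

```text
clock: 22.45
tool_pos: [0.4717, -0.0725, 0.3282]
eef_rot: [0.142, 0.99, -0.0, -0.0]
contact_force: [1.5, -0.4, 0.2]
opening: 0.998
t 22.45 pos [ 0.4717 -0.0725  0.3282] mach [ -45.9 -135.6  328.2] F [ 1.5 -0.4  0.2] open 0.998
yaw needed -0.1 tool x dir [-0.96  0.28  0.  ] q [ 0.26  0.39 -0.3   1.86  0.14  0.91  1.18]
```

```bash
python3 -m creep '[[0,0,0.05,-0.02,0],[0,0,0.11,-0.02,0],[0,0,0.17,-0.02,0],[0,0,0.23,-0.02,0],[0,0,0.29,-0.02,0],[0,0,0.35,-0.02,0],[0,0,0.38,-0.02,0],[0,0,0.38,-0.02,0]]' 18; python3 - <<'E'
from h import *
from plant import imaging
ps={}
for n,(x0,y0,w,hh) in {"top":(180,100,220,150),"scene":(250,90,170,150)}.items():
    p=imaging.snapshot(n); ps[n]=p; cv2.imwrite(f"pics/i_{n}.png",cv2.resize(p["image"][y0:y0+hh,x0:x0+w],None,fx=3.6,fy=3.6,interpolation=cv2.INTER_CUBIC))
    print([(t,round(d["score"],2),np.round(d["location"][::-1],1)) for t in("lever_knob","lid_edge","knob_fast","bottle_mid") for d in imaging.place_of(p,t)])
pickle.dump(ps,open("ps3.pkl","wb"))
from kn import *
v=np.load("v.npy")
uv={}
for n,b in(("top",(290,175,330,225)),("scene",(300,160,335,200))):
    uv[n],st=orange(ps[n],b);print(n,uv[n],st)
X,r=tri(ps,uv);print(np.round(r,1),w2m(v,X)*1000)
for n in ps:print(n,[np.round(proj(ps[n],m2w(v,[[.075-.15*np.cos(t),.09,.105+.15*np.sin(t)]])),1).tolist() for t in(0,.05,.1)])
E
```

```text
clock: 23.45
tool_pos: [0.5784, 0.295, 0.3457]
eef_rot: [0.14, 0.99, 0.0, -0.001]
contact_force: [0.0, 0.1, -0.0]
opening: 0.997
[('lever_knob', 0.45, array([307.9, 209.5])), ('lid_edge', 0.79, array([253.8, 195.1])), ('knob_fast', 0.87, array([305.7, 206.4])), ('knob_fast', 0.39, array([284.8, 202.2])), ('bottle_mid', 0.2, array([255.2, 197.7]))]
[('lever_knob', 0.62, array([313.3, 187.1])), ('lever_knob', 0.25, array([315.8, 200.3])), ('lid_edge', 0.65, array([294.2, 166.9])), ('knob_fast', 0.88, array([314.4, 184.4]))]
top [308.28947368 207.28947368] [305 204   7   7  38]
scene [314.25581395 186.53488372] [311 182   7  10  43]
[ 0. -0. -0.  0.] [ -40.09742507 -135.74979925  178.83892748]
top [[[253.9, 200.6]], [[253.7, 199.7]], [[253.5, 198.8]]]
scene [[[291.5, 169.6]], [[291.5, 168.1]], [[291.6, 166.5]]]
```

View pics/i_top.png

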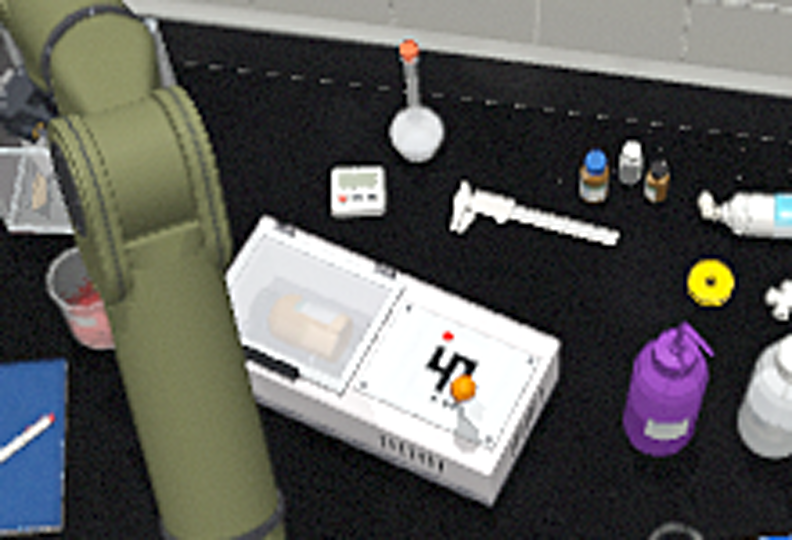

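View pics/i_scene.png

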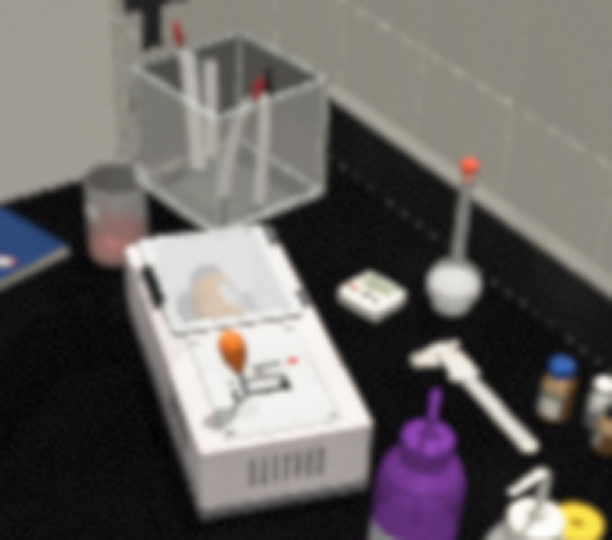

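```bash
python3 - <<'E'
from plant import r
print(r.finish_job())
E
```

```text
the job is handed in; nothing more can be done
None
```

I shut the guard lid first, then guided the gear lever through the gate into the fast slot. I handed the job in at about 23.5 s; it gives no verdict back.

- **Lid:** I pushed it down with the closed fingers until they hit a hard stop at z ≈ 0.108 m with about 28 N. In both last pictures the grip strip lies where a shut lid would put it, within 1–2 pixels. The network's lid-edge point disagreed by 3–5 pixels and would read as about 0.1 rad open. I trusted the hard stop and the visible strip instead.
- **Lever:** I gripped the knob and took it along all five legs. I felt the slot end or side at every bend, and at the fast end it stopped hard with about 15 N. After release the knob measured (-40, -136) mm in the machine frame, at the front end of the right-hand slot. That is 5–9 mm further front than my estimate of the fast slot's home position. My estimate for the rear slot end (bend 3) had been 5–10 mm short as well.
- **Surroundings:** The bottle still lies on the rollers under the lid. The beaker, wash bottle and purple look-alike beside the machine are standing. The arm was clear of everything at the end.

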